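# Fold up the walls of a parts tray and put the long foam offcut in it

### The job

Fold up the three splayed walls of the plywood parts tray (left, right and front) until they stand upright like its rear wall. Then lay the long white foam offcut (not the small square one) on the tray's floor, without knocking over the screw jar and without lifting or tipping the tray.

Things in the scene. Friction and masses are not known exactly. Their poses are not given: they have to be found in the camera images.
- tray: folding plywood parts tray, loose, 0.75 kg (slides above about 5 N). Origin under the middle of its base, at table height; x to its rear, y to its left, z up. Base 150 (x) by 190 mm (y), floor top 14 mm above the table; fixed rear wall, 6 mm thick, at x = +72 mm, 91 mm high. Three more walls, hinged to its left, right and front edges, start splayed outwards
- left_wall (a joint): angle of the left wall: 0 = flat outwards, pi/2 = upright, stops at 0 and 1.6; starts at 0.4 to 0.8. Plywood, 6 mm thick, 136 mm long along the hinge, 60 g; the hinge line lies 16 mm above the table at y = +97 mm in the tray's frame. The stiff hinge holds the wall at any angle (0.05 N m: 1 to 2 N at the rim moves it)
- right_wall (a joint): angle of the right wall: 0 = flat outwards, pi/2 = upright, stops at 0 and 1.6; starts at 0.4 to 0.8. Plywood, 6 mm thick, 136 mm long along the hinge, 60 g; the hinge line lies 16 mm above the table at y = -97 mm in the tray's frame. The stiff hinge holds the wall at any angle (0.05 N m: 1 to 2 N at the rim moves it)
- front_wall (a joint): angle of the front wall: 0 = flat outwards, pi/2 = upright, stops at 0 and 1.6; starts at 0.7 to 1.0. Plywood, 6 mm thick, 186 mm long along the hinge, 60 g; the hinge line lies 16 mm above the table at x = -77 mm in the tray's frame. The stiff hinge holds the wall at any angle (0.05 N m: 1 to 2 N at the rim moves it)
- left_rim (a point): black rim bead of the left wall: middle of the 10 mm thick round bead along its free edge, 70 mm from the hinge line; this bead is the highest part of the wall once it is up
- right_rim (a point): black rim bead of the right wall: middle of the 10 mm thick round bead along its free edge, 70 mm from the hinge line; this bead is the highest part of the wall once it is up
- front_rim (a point): black rim bead of the front wall: middle of the 10 mm thick round bead along its free edge, 70 mm from the hinge line; this bead is the highest part of the wall once it is up
- foam_offcut_2: the long offcut: white foam block, 30 x 70 x 30 mm (x, y, z), 20 g, lying on the table to the right of the tray; origin at the centre of its underside, y along its length. It lies in either of two places, the square offcut in the other
- foam_offcut_1: bystander: smaller square white foam offcut, 40 x 40 x 22 mm; origin at the centre of its underside
- screw_jar: bystander: round jar of screws with a red lid, 64 mm in diameter, 82 mm tall, 0.21 kg, standing; origin at the centre of its underside, z up
Mind the look-alikes: they are no part of the job. Leave any pink look-alike of the foam_offcut_2 alone.

How it is judged:
On the way, in this order (a step that is already met when the one before it is completed fails the run):
1. the left, right and front walls all stand upright (value of joint each of left_wall, right_wall, front_wall above 1.42 rad), for 0.2 s.
2. the long foam offcut lies on the tray's floor, inside the walls (x of foam_offcut_2 in the frame of tray between -0.075 and 0.072 m and y of foam_offcut_2 in the frame of tray between -0.095 and 0.095 m and z of foam_offcut_2 in the frame of tray between 0.005 and 0.055 m), for 0.2 s.
At the end, for the whole second after the job is handed in: All three hinged walls stand above 1.42 rad (9 degrees short of upright); the long foam offcut lies at rest in the tray, its origin within 72 mm of the middle front to rear, 95 mm sideways, 5 to 55 mm above the table; the square one is not in the tray; the tray lies flat, at rest (all of step 1 and all of step 2 and linear speed of each of foam_offcut_2, tray below 0.02 m/s and angle between tray's own z axis and vertical below 0.04 rad and horizontal distance between foam_offcut_1 and tray above 0.12 m and height (world z) of tray below 0.006 m); the robot touches nothing.
It fails at once if the screw jar is knocked over (angle between screw_jar's own z axis and vertical above 0.5 rad).
It fails at once if the tray is tipped (angle between tray's own z axis and vertical above 0.15 rad).
It fails at once if the tray is lifted off the table (height (world z) of tray above 0.03 m).
It also fails if it takes over 64 s, if anything falls off the work surface, if the arm or the gripper's body presses on something with over 40 N, if the wrist force passes 120 N, or if a joint passes its speed limit or range.

### The arm

A 6-joint arm with a two-finger parallel gripper is mounted at the origin on a cart in front of the work surface, level with it; the furniture and walls round the work are solid. World frame = base frame: x ahead of the robot, y to its left, z up, the work surface at z = 0. Lengths are in m, angles in rad, forces in N, time in s.
With the tool pointing down it reaches from about 0.35 to 0.775 m from the base axis. Payload 7.3 kg.
Tool frame: the origin (TCP) lies on the centre line of the jaws, within the pads' length; the fingertips stand 11 mm ahead of it and the grasp point (between the pads) lies 8 mm behind it; y points along the fingers, z is the direction in which the jaws open and shut, and the axes are right-handed (so a half turn about y gives the same grasp; the last joint's range is limited). The gripper opens to 92 mm and grips with 3 to 60 N. Pads are 19 mm wide; open, the fingers measure 130 mm over their backs; the gripper's body (75 mm by 190 mm) begins 47 mm behind the grasp point.
Start: joints at [0.955, 0.342, 1.524, -0, 1.275, -0.146], TCP at [0.238, 0.468, 0.238] pointing down, gripper open.
Joint ranges: [-2.53, 2.53], [-0.77, 2.02], [0.04, 2.7], [-1, 4.14], [0.28, 2.66], [-3.11, 3.11]. Speed limits (rad/s): [2.57, 2.57, 3.14, 3.14, 3.14, 3.14].

### API

Orientations are given as [roll, pitch, yaw] about the fixed x, y, z axes, in that order (R = Rz(yaw) Ry(pitch) Rx(roll)).
In Python, from cell import robot, cams gives the robot as it stands.
- The arm moves only by the tool apply_moves, never from a script. Its argument "plan" is a list of rows, each a list of 7 numbers: the shift along the tool's x, y, z in m, then the turn, a rotation vector about the tool's x, y, z in degrees, then the gripper command: -1 is fully open, 1 is shut, values between are in proportion. A call has exactly 5 rows; each row is the pose to reach, as a shift and turn from the pose commanded when the call began, along the tool's axes at that moment; what a row does not reach only later rows make up. A row lasts 1/8 s, in which the tool goes at most 62.5 mm and 10.7 degrees, less where a joint would pass 70% of its speed; a pose out of reach is approached as far as the arm can. A call with a gripper value outside its range is refused whole. The fingers move at their own pace and stop on an object; "squeeze" is the grip in N (left out, the last holds). Time passes only in rows, so rows that repeat a pose let the fingers close, or fill a call up. It gives the time, the measured TCP pose, the force and the opening at its end, in the units of the state.
- robot.observe(): the state, without advancing time (a new reading comes with each control period).
- cams.read_camera(name): name is "side" or "top"; returns the picture (480x640x3 uint8, blue, green, red); there is no depth.
- cams.calibration(name): a dict with "fx", "fy", "cx", "cy" (pixels), "extrinsics" (4x4, takes a point from world to camera coordinates). Camera axes: x right, y up, looking along -z (the intrinsics and any distortion apply to the point x, -y, -z); pixel columns grow to the right and rows downward; lengths in m; the calibration is good to about 2 mm. A picture is of the moment at which its call begins. calibration takes no time and is no camera call.
- robot.hand_in(): hands the job in, once; it reports no verdict.
The state is a dict: "time": time; "qpos": joint angles; "qvel": joint speeds; "joint_efforts": joint torques, N m; "tool_pos": TCP position; "tool_rot": TCP orientation; "contact_force": force on the tool from outside, world axes, zero at the start; "torque": the same for the moment, N m; "opening": finger opening in m.
Only numpy, scipy, OpenCV 4.12 (cv2) and the standard library are available. Lean on these libraries where they do the work, as an engineer would, in place of code of your own. Each camera call takes 0.05 s, during which the arm holds its last target. There are 200 camera calls.

## Working session

There is one attempt and no reset: what is moved stays moved. The work goes in short steps, Python scripts to look and compute and a tool call to move; the robot and the scene stay as the last step left them, time stands still between calls to the robot, and variables do not carry over. Pictures are saved under pics/ and viewed, about 8 in all and at most 12, crops included, and the job is handed in when it is done.

Besides the shell and the picture viewer there is one more tool, called after ">>>" as name(argument=value, ...), one argument or row to a line, values as JSON. apply_moves: Moves the arm, as the interface text tells. Its arguments: {"type":"object","properties":{"plan":{"type":"array","items":{"type":"array","items":{"type":"number"}}},"squeeze":{"type":"number"}},"required":["plan"]}

```bash
mkdir -p pics; ls; python3 - <<'E'
from cell import robot, cams
import cv2,numpy as np
np.set_printoptions(precision=4,suppress=True)
for n in("top","side"):
    cv2.imwrite(f"pics/{n}1.png",cams.read_camera(n)); print(n,cams.calibration(n))
s=robot.observe();print({k:np.round(v,3) for k,v in s.items()})
E
```

```text
pics
top {'fx': 508.5660018883472, 'fy': 508.5660018883472, 'cx': 316.78035616112567, 'cy': 239.81020930498818, 'extrinsics': array([[-0.0221, -0.9996, -0.0147, -0.0569],
       [ 0.9858, -0.0243,  0.1663, -0.5175],
       [-0.1666, -0.0108,  0.986 , -0.9891],
       [ 0.    ,  0.    ,  0.    ,  1.    ]])}
side {'fx': 485.87896357490064, 'fy': 485.87896357490064, 'cx': 321.6732254401268, 'cy': 243.1491739957673, 'extrinsics': array([[-0.9967, -0.08  ,  0.0152,  0.5351],
       [ 0.0483, -0.4298,  0.9017, -0.0931],
       [-0.0656,  0.8994,  0.4322, -1.0275],
       [ 0.    ,  0.    ,  0.    ,  1.    ]])}
{'time': np.float64(0.1), 'qpos': array([ 0.955,  0.343,  1.525,  0.   ,  1.275, -0.146]), 'qvel': array([ 0.001, -0.002, -0.001,  0.001,  0.   ,  0.001]), 'joint_efforts': array([  0.002, -43.2  , -24.47 ,   0.072,   0.053,  -0.   ]), 'tool_pos': array([0.237, 0.468, 0.237]), 'tool_rot': array([-1.572,  0.   , -0.47 ]), 'contact_force': array([-0.616,  0.333, -1.034]), 'torque': array([0.066, 0.027, 0.016]), 'opening': np.float64(0.092)}
```

View pics/top1.png

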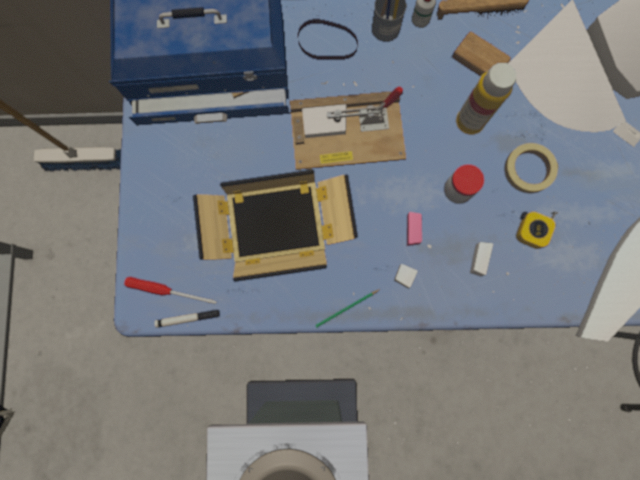

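View pics/side1.png

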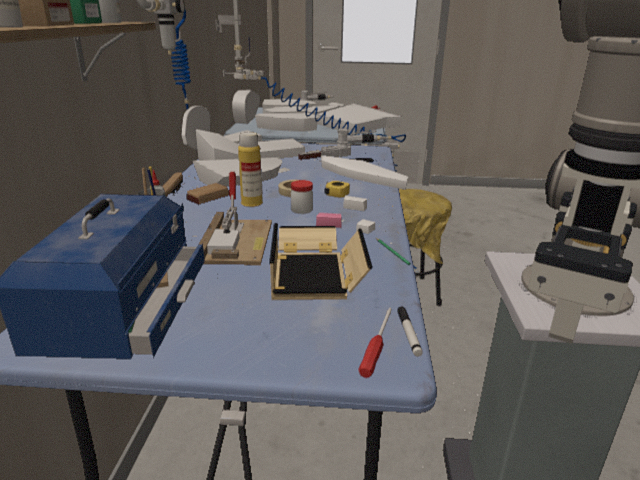

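The top view shows the tray at about (275,222), with rims left (198,228), right (352,207) and front (280,272). The long white offcut is at (483,258), the square one at (406,275), a pink look-alike at (415,228) and the jar at (467,181). I'll zoom in for corners.

```bash
python3 - <<'E'
import cv2
t=cv2.imread("pics/top1.png")
cv2.imwrite("pics/t_crop.png",cv2.resize(t[160:290,185:365],None,fx=4.4,fy=4.4,interpolation=cv2.INTER_CUBIC))
s=cv2.imread("pics/side1.png")
cv2.imwrite("pics/s_crop.png",cv2.resize(s[180:305,255:415],None,fx=4.8,fy=4.8,interpolation=cv2.INTER_CUBIC))
E
```

```text
(no output)
```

View pics/t_crop.png

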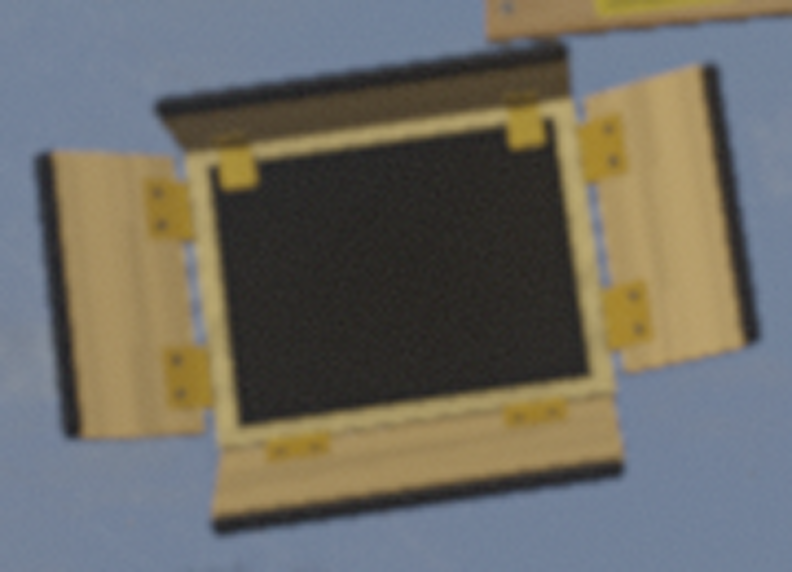

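View pics/s_crop.png

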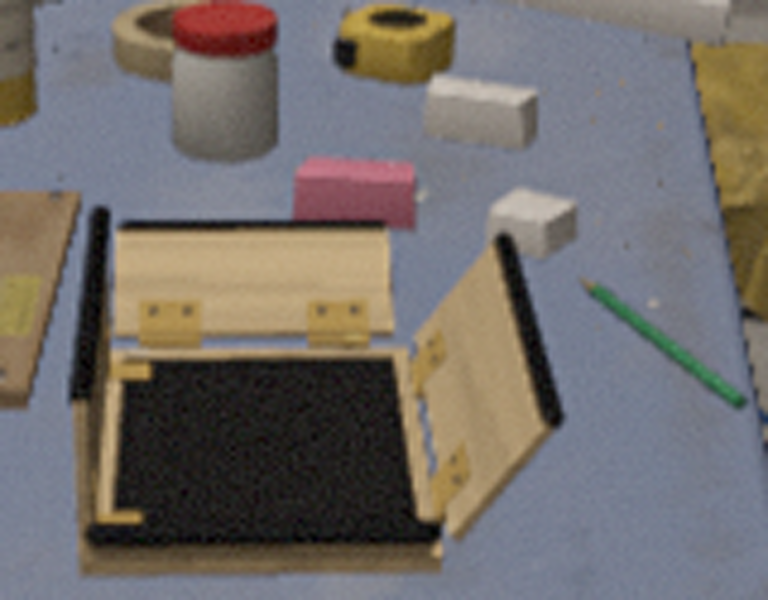

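```bash
cat > h.py <<'E'
import cv2,numpy as np
from scipy.optimize import least_squares
from cell import cams
def proj(n,P,c={}):
    if n not in c: c[n]=cams.calibration(n)
    k=c[n];E=k["extrinsics"]
    p=np.atleast_2d(P)@E[:3,:3].T+E[:3,3]
    return np.c_[k["cx"]-k["fx"]*p[:,0]/p[:,2],k["cy"]+k["fy"]*p[:,1]/p[:,2]]
def tri(pt,ps,g=(.5,0,0.02)):
    return least_squares(lambda P:np.r_[proj("top",P)[0]-pt,proj("side",P)[0]-ps],g)
def tray2w(p,P):
    x,y,a=p[:3];P=np.atleast_2d(P);c,s=np.cos(a),np.sin(a)
    return np.c_[x+c*P[:,0]-s*P[:,1],y+s*P[:,0]+c*P[:,1],P[:,2]]
def rims(p):
    L,R,F=p[3:6];o=p[6];r=.07;l=.068;C,S=np.cos,np.sin
    return tray2w(p,[[o+l,.097+r*C(L),.016+r*S(L)],[o-l,.097+r*C(L),.016+r*S(L)],
     [o+l,-.097-r*C(R),.016+r*S(R)],[o-l,-.097-r*C(R),.016+r*S(R)],
     [-.077-r*C(F),.093,.016+r*S(F)],[-.077-r*C(F),-.093,.016+r*S(F)]])
base=[[.075,.095,.014],[.075,-.095,.014],[-.075,-.095,.014],[-.075,.095,.014]]
def T(a): return np.array([185,160])+(np.array(a)+.5)/4.4-.5
def S(a): return np.array([255,180])+(np.array(a)+.5)/4.8-.5
E
python3 - <<'E'
from h import *
np.set_printoptions(precision=4,suppress=True)
tb=T([[188,152],[577,100],[612,392],[222,445]]); tr=T([[45,157],[70,433],[710,70],[752,338],[218,525],[618,468]])
sr=S([[97,532],[435,532],[122,225],[385,225],[555,415],[503,240]]); sb=S([[110,352],[408,348]])
def f(p):
    B=tray2w(p,base);R=rims(p)
    return np.r_[proj("top",B)-tb,proj("top",R)-tr,proj("side",R)-sr,proj("side",B[1:3])-sb].ravel()
r=least_squares(f,[.55,.05,.1,.6,.6,.8,0],loss="soft_l1")
print(r.x);print(f(r.x).reshape(-1,2).round(1));print(rims(r.x))
np.save("tray.npy",r.x)
t=cv2.imread("pics/top1.png");s=cv2.imread("pics/side1.png")
def blobs(im,x0,y0,x1,y1,th):
    g=im[y0:y1,x0:x1].astype(int);m=(g.min(2)>th).astype(np.uint8)
    n,l,st,c=cv2.connectedComponentsWithStats(m)
    for i in range(1,n):
        if st[i,4]>30:
            q=np.argwhere(l==i)[:,::-1].astype(np.float32)+[x0,y0];rr=cv2.minAreaRect(q.astype(np.float32));print(st[i,4],c[i]+[x0,y0],rr,cv2.boxPoints(rr).ravel().round(1))
for th in(150,170,190): print(th);blobs(t,390,235,505,295,th)
print("side")
for th in(150,170): print(th);blobs(s,320,185,380,240,th)
cv2.imwrite("pics/f.png",np.vstack([cv2.resize(t[155:295,385:505],None,fx=4,fy=4,interpolation=2)[:,:480],np.zeros((1,480,3),np.uint8)]))
E
```

```text
[0.563  0.0175 0.1157 0.6545 0.5014 0.9813 0.0018]
[[-0.6 -1.2]
 [-0.5 -1.6]
 [ 1.4  1.1]
 [-0.6  1.7]
 [-0.  -1.6]
 [ 1.   1.3]
 [-0.2 -1.4]
 [ 0.2  2.1]
 [-1.7  0.2]
 [ 2.  -0. ]
 [-3.1  0.4]
 [ 1.1 -0. ]
 [-0.8  0.1]
 [ 0.9  0.1]
 [-0.4  1.2]
 [ 0.2 -1.4]
 [-1.4 -1.2]
 [ 1.2 -0.5]]
[[ 0.6146  0.177   0.0586]
 [ 0.4796  0.1613  0.0586]
 [ 0.6505 -0.1318  0.0496]
 [ 0.5154 -0.1475  0.0496]
 [ 0.4371  0.0965  0.0742]
 [ 0.4586 -0.0883  0.0742]]
150
390 [483.1692 256.7231] ((483.1730651855469, 257.1346435546875), (13.335897445678711, 30.790233612060547), 11.309932708740234) [473.6 270.9 479.7 240.7 492.7 243.3 486.7 273.5]
294 [406.2857 274.7041] ((405.8534240722656, 275.00860595703125), (17.595062255859375, 17.72637367248535), 23.198591232299805) [394.3 279.7 401.3 263.4 417.4 270.3 410.4 286.6]
170
270 [482.8778 255.4259] ((483.2115478515625, 256.4422912597656), (11.178619384765625, 27.45625877380371), 11.309932708740234) [475.  268.8 480.4 241.9 491.4 244.1 486.  271. ]
212 [405.7736 274.2925] ((405.7000427246094, 274.6000061035156), (15.20526123046875, 14.758047103881836), 26.56505012512207) [395.6 277.8 402.2 264.6 415.8 271.4 409.2 284.6]
190
side
150
81 [354.4074 198.3827] ((354.5099792480469, 198.42996215820312), (20.93036460876465, 3.8183767795562744), 8.130102157592773) [343.9 198.8 344.4 195.1 365.1 198.  364.6 201.8]
80 [364.8125 222.4625] ((365.01922607421875, 222.40386962890625), (15.49317455291748, 6.275716781616211), 11.309932708740234) [356.8 224.  358.  217.8 373.2 220.8 372.  227. ]
170
47 [353.617  198.4043] ((354.41998291015625, 198.5599822998047), (19.091882705688477, 2.969848871231079), 8.130102157592773) [344.8 198.7 345.2 195.7 364.1 198.4 363.7 201.4]
45 [364.4889 222.7111] ((364.9615478515625, 222.69232177734375), (13.532012939453125, 4.9029035568237305), 11.309932708740234) [357.8 223.8 358.8 219.  372.1 221.6 371.1 226.4]
```

View pics/f.png

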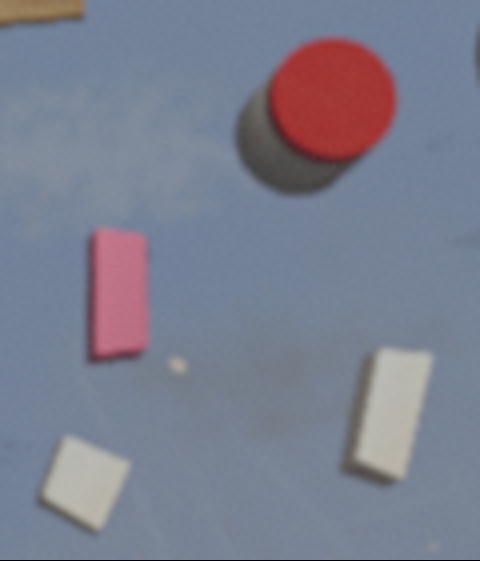

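```bash
cat >> h.py <<'E'
from scipy.spatial.transform import Rotation as Rn
def go(target,yaw):
    from cell import robot
    s=robot.observe();R=Rn.from_euler("xyz",s["tool_rot"]);d=np.array(target)-s["tool_pos"]
    G=Rn.from_euler("xyz",[-np.pi/2,0,yaw])
    print("shift",(R.inv().apply(d)).round(4),"turn",(R.inv()*G).as_rotvec(degrees=True).round(2),"t",s["time"].round(2),"F",s["contact_force"].round(2),"pos",s["tool_pos"].round(4),"op",s["opening"].round(4))
E
python3 - <<'E'
from h import *
np.set_printoptions(precision=4,suppress=True)
p=np.load("tray.npy")
r=tri((483.4,257.7),(354.4,198.4));print("foam top",r.x,r.fun)
F=lambda a:(385+a[0]/4,155+a[1]/4)
# fit foam from top view: corners of top face, z=.03
obs=np.array([F(a) for a in((380,348),(432,352),(405,479),(357,460))])
def g(q):
    x,y,a=q;c,s=np.cos(a),np.sin(a)
    return np.array([[x+c*u-s*v,y+s*u+c*v,.03] for u,v in((.035,.015),(.035,-.015),(-.035,-.015),(-.035,.015))])
r=least_squares(lambda q:(proj("top",g(q))-obs).ravel(),[.5,-.35,-.2]);print("foam",r.x,r.fun.round(1))
print("sq",tri((405.8,274.8),(364.8,222.4)).x,"pink",[tri((415,228),(329.5,217)).x],"jar",tri((467,181),(302,187)).x)
for q in([0,.205],[0,.124],[0,-.2],[0,-.124],[-.165,0],[-.095,0]): print(q,tray2w(p,[q+[.046]]))
go(tray2w(p,[0,.205,.16])[0],p[2])
E
```

```text
foam top [ 0.4737 -0.4074  0.0278] [ 0.0055 -0.2202  0.3082  0.0613]
foam [ 0.4737 -0.4067 -0.2772] [-0.4 -2.9  1.1 -0.3  1.   1.1 -1.6  2.1]
sq [ 0.4432 -0.2491  0.0209] pink [array([ 0.5389, -0.2728,  0.0221])] jar [ 0.624  -0.3737  0.068 ]
[0, 0.205] [[0.5393 0.2211 0.046 ]]
[0, 0.124] [[0.5486 0.1406 0.046 ]]
[0, -0.2] [[ 0.586  -0.1812  0.046 ]]
[0, -0.124] [[ 0.5773 -0.1057  0.046 ]]
[-0.165, 0] [[ 0.3991 -0.0016  0.046 ]]
[-0.095, 0] [[0.4686 0.0065 0.046 ]]Traceback (most recent call last):
  File "<stdin>", line 14, in <module>
  File "h.py", line 27, in go
    print("shift",(R.inv().apply(d)).round(4),"turn",(R.inv()*G).as_rotvec(degrees=True).round(2),"t",s["time"].round(2),"F",s["contact_force"].round(2),"pos",s["tool_pos"].round(4),"op",s["opening"].round(4))
                                                                                                      ^^^^^^^^^^^^^^^
AttributeError: 'float' object has no attribute 'round'
```

```bash
sed -i 's/s\["time"\].round(2)/round(s["time"],2)/;s/s\["opening"\].round(4)/round(float(s["opening"]),4)/;s/s\["contact_force"\]/np.array(s["contact_force"])/;s/s\["tool_pos"\].round/np.array(s["tool_pos"]).round/' h.py
python3 -c "
from h import *
go((.539,.221,.16),.116)"
```

```text
shift [ 0.3807  0.0772 -0.0835] turn [ 7.000e-02 -3.356e+01 -3.000e-02] t 0.1 F [-0.62  0.33 -1.03] pos [0.2374 0.4679 0.2371] op 0.0918
```

>>> apply_moves(
  plan=[
    [0.076,0.015,-0.017,0,-7,0,1],
    [0.152,0.03,-0.033,0,-14,0,1],
    [0.228,0.045,-0.05,0,-21,0,1],
    [0.304,0.06,-0.067,0,-28,0,1],
    [0.381,0.077,-0.083,0,-33.6,0,1],
  ],
)

```text
time: 0.72
tool_pos: [0.4764, 0.2726, 0.1773]
tool_rot: [-1.571, 0.0, 0.12]
contact_force: [-0.2, 1.0, 0.4]
opening: 0.0468
```

```bash
python3 -c "
from h import *
go((.539,.221,.046),.116)"
```

```text
shift [ 0.056   0.1313 -0.0587] turn [-0.01  0.24 -0.01] t 0.72 F [-0.19  1.03  0.39] pos [0.4764 0.2726 0.1773] op 0.0468
```

>>> apply_moves(
  plan=[
    [0.05,0.0,-0.052,0,0.2,0,1],
    [0.05,0.05,-0.052,0,0.2,0,1],
    [0.05,0.1,-0.052,0,0.2,0,1],
    [0.05,0.125,-0.052,0,0.2,0,1],
    [0.05,0.125,-0.052,0,0.2,0,1],
  ],
)

```text
time: 1.35
tool_pos: [0.5293, 0.2277, 0.0506]
tool_rot: [-1.572, 0.005, 0.113]
contact_force: [0.9, 0.2, 0.4]
opening: 0.0011
```

```bash
python3 -c "
from h import *
go((.548,.145,.046),.116)"
```

```text
shift [ 0.0093  0.0046 -0.0843] turn [ 0.04 -0.18 -0.3 ] t 1.35 F [0.86 0.24 0.4 ] pos [0.5293 0.2277 0.0506] op 0.0011
```

>>> apply_moves(
  plan=[
    [0.009,0.004,-0.018,0,0,0,1],
    [0.009,0.004,-0.036,0,0,0,1],
    [0.009,0.004,-0.054,0,0,0,1],
    [0.009,0.004,-0.07,0,0,0,1],
    [0.009,0.004,-0.082,0,0,0,1],
  ],
)

```text
time: 1.98
tool_pos: [0.5505, 0.1479, 0.0512]
tool_rot: [-1.568, -0.005, 0.112]
contact_force: [-1.1, 10.5, 5.7]
opening: 0.0005
```

```bash
python3 -c "
from h import *
go((.548,.1406,.046),.116)"
```

```text
shift [-0.0033  0.0051 -0.007 ] turn [-0.15 -0.25  0.27] t 1.98 F [-1.13 10.53  5.74] pos [0.5505 0.1479 0.0512] op 0.0005
```

```bash
cat >> h.py <<'E'
def snap(n,tb=(160,300,170,380),sb=(180,305,255,415)):
    t=cams.read_camera("top")[tb[0]:tb[1],tb[2]:tb[3]];s=cams.read_camera("side")[sb[0]:sb[1],sb[2]:sb[3]]
    r=lambda a:cv2.resize(a,(400,int(400*a.shape[0]/a.shape[1])),interpolation=2)
    a,b=r(t),r(s);h=max(a.shape[0],b.shape[0])
    P=lambda q:np.pad(q,((0,h-q.shape[0]),(0,0),(0,0)))
    cv2.imwrite(f"pics/{n}.png",np.hstack([P(a),P(b)]))
E
python3 -c "
from h import *
snap('c1'); go((.548,.1406,.046),.116)"
```

```text
shift [-0.0032  0.0047 -0.0057] turn [-0.04 -0.27  0.23] t 2.08 F [-0.05  0.69  0.18] pos [0.5505 0.1466 0.0507] op 0.0007
```

View pics/c1.png

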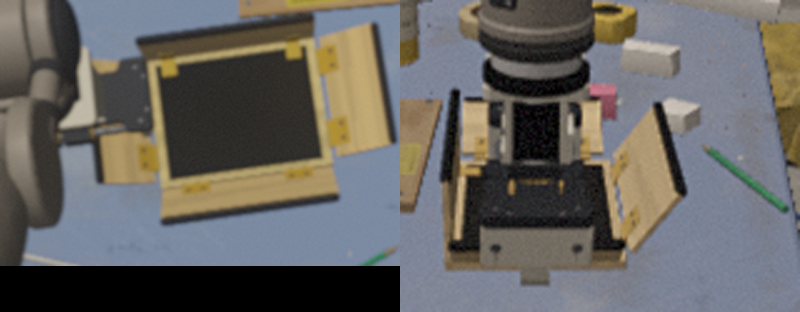

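The tray slid right by about 38 mm instead: a friction jam, since the bead has to ride up the finger as the wall folds. The left wall hardly turned. I'll back off a little, go lower, and follow the bead's arc, rising slightly faster than the bead so that friction helps.

>>> apply_moves(
  plan=[
    [0,0,0.005,0,0,0,1],
    [0,0.014,0.005,0,0,0,1],
    [0,0.014,0.005,0,0,0,1],
    [0,0.014,0.0,0,0,0,1],
    [0,0.008,-0.004,0,0,0,1],
  ],
)

```text
time: 2.7
tool_pos: [0.5493, 0.1436, 0.0407]
tool_rot: [-1.571, 0.001, 0.113]
contact_force: [-0.1, 0.1, -0.5]
opening: 0.0009
```

>>> apply_moves(
  plan=[
    [0,-0.007,-0.005,0,0,0,1],
    [0,-0.013,-0.01,0,0,0,1],
    [0,-0.018,-0.015,0,0,0,1],
    [0,-0.022,-0.02,0,0,0,1],
    [0,-0.026,-0.026,0,0,0,1],
  ],
)

```text
time: 3.32
tool_pos: [0.5525, 0.1176, 0.0671]
tool_rot: [-1.571, -0.0, 0.113]
contact_force: [-0.8, 0.3, -0.8]
opening: 0.0004
```

```bash
python3 -c "
from h import *
go((.548,.1406,.046),.116);snap('c2')"
```

```text
shift [-0.0019  0.0211  0.0233] turn [-0.   -0.16  0.  ] t 3.33 F [-0.77  0.26 -0.8 ] pos [0.5525 0.1176 0.0671] op 0.0004
```

View pics/c2.png

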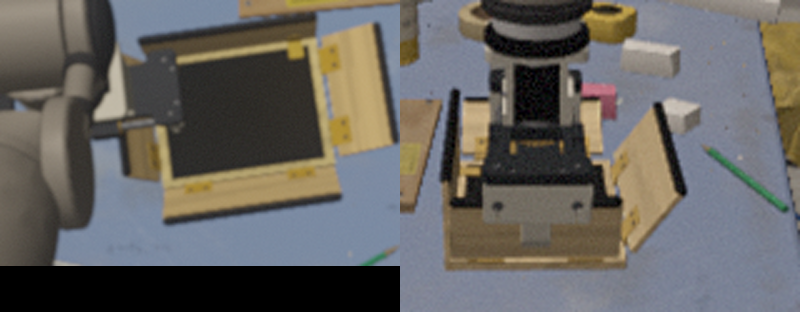

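The arc works: the left wall is well up and the tray stayed put. I'll finish with a further inward push.

>>> apply_moves(
  plan=[
    [0,-0.002,-0.004,0,0,0,1],
    [0,-0.003,-0.008,0,0,0,1],
    [0,-0.004,-0.011,0,0,0,1],
    [0,-0.004,-0.014,0,0,0,1],
    [0,-0.004,-0.016,0,0,0,1],
  ],
)

```text
time: 4.05
tool_pos: [0.5543, 0.1019, 0.0708]
tool_rot: [-1.571, -0.0, 0.113]
contact_force: [1.0, 1.0, 1.1]
opening: 0.0005
```

>>> apply_moves(
  plan=[
    [0,0,-0.001,0,0,0,1],
    [0,0,0,0,0,0,1],
    [0,0,0.02,0,0,0,1],
    [0,0,0.05,0,0,0,1],
    [0,-0.1,0.06,0,0,0,1],
  ],
)

```text
time: 4.68
tool_pos: [0.5443, 0.1602, 0.1292]
tool_rot: [-1.571, 0.011, 0.115]
contact_force: [1.3, 0.5, 1.0]
opening: 0.0004
```

```bash
python3 -c "
from h import *
go((.548,.1406,.046),.116)"
```

```text
shift [ 0.0024  0.0831 -0.0199] turn [-0.01 -0.04 -0.63] t 4.67 F [1.32 0.47 0.96] pos [0.5443 0.1602 0.1292] op 0.0004
```

>>> apply_moves(
  plan=[
    [0.0,-0.04,-0.02,0,0,0,1],
    [0.01,-0.04,-0.08,0,0,0,1],
    [0.01,-0.04,-0.14,0,0,0,1],
    [0.015,-0.03,-0.2,0,0,0,1],
    [0.015,-0.03,-0.26,0,0,0,1],
  ],
)

```text
time: 5.3
tool_pos: [0.5922, -0.099, 0.1623]
tool_rot: [-1.57, 0.001, 0.114]
contact_force: [0.0, -0.2, 0.1]
opening: 0.0003
```

>>> apply_moves(
  plan=[
    [0.005,0,-0.05,0,0,0,1],
    [0.01,0,-0.08,0,0,0,1],
    [0.01,0,-0.1,0,0,0,1],
    [0.01,0,-0.1,0,0,0,1],
    [0.01,0,-0.1,0,0,0,1],
  ],
)

```text
time: 5.92
tool_pos: [0.6133, -0.1953, 0.1629]
tool_rot: [-1.57, 0.0, 0.114]
contact_force: [-1.1, 0.6, 0.4]
opening: 0.0003
```

```bash
python3 -c "
from h import *
snap('c3',(150,310,190,430));go((.605,-.22,.046),.116)"
```

```text
shift [-0.0112  0.1172 -0.0236] turn [-0.02 -0.07  0.  ] t 6.03 F [-0.09  0.27 -0.28] pos [ 0.6134 -0.1954  0.1632] op 0.0006
```

View pics/c3.png

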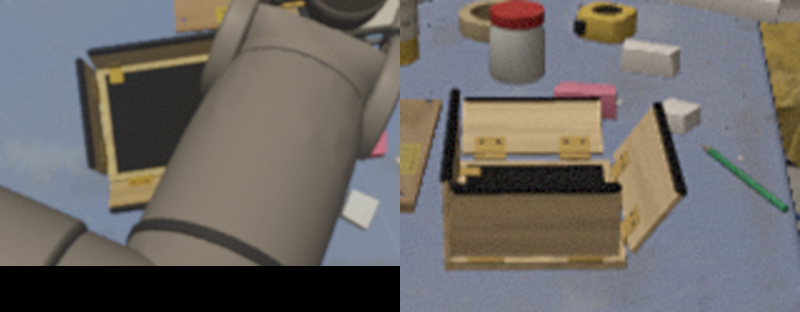

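>>> apply_moves(
  plan=[
    [-0.01,0,-0.027,0,0,0,1],
    [-0.01,0.04,-0.027,0,0,0,1],
    [-0.01,0.08,-0.027,0,0,0,1],
    [-0.01,0.11,-0.027,0,0,0,1],
    [-0.01,0.123,-0.027,0,0,0,1],
  ],
)

```text
time: 6.65
tool_pos: [0.6058, -0.2235, 0.0384]
tool_rot: [-1.569, 0.002, 0.114]
contact_force: [0.3, -0.3, 0.2]
opening: 0.0003
```

>>> apply_moves(
  plan=[
    [0,0,0,0,0,0,1],
    [0,0,0.004,0,0,0,1],
    [0,0,0.008,0,0,0,1],
    [0,-0.004,0.012,0,0,0,1],
    [0,-0.012,0.016,0,0,0,1],
  ],
)

```text
time: 7.28
tool_pos: [0.6046, -0.2086, 0.0526]
tool_rot: [-1.571, -0.0, 0.113]
contact_force: [-0.4, -0.0, -0.2]
opening: 0.0002
```

```bash
python3 -c "
from h import *
go((.605,-.22,.046),.116)"
```

```text
shift [-0.0009  0.0066 -0.0113] turn [-0.   -0.15  0.  ] t 7.28 F [-0.44 -0.04 -0.17] pos [ 0.6046 -0.2086  0.0526] op 0.0002
```

>>> apply_moves(
  plan=[
    [0,0.013,0,0,0,0,1],
    [0,0.013,0,0,0,0,1],
    [0,0.012,0.003,0,0,0,1],
    [0,0.006,0.006,0,0,0,1],
    [0,0.0,0.009,0,0,0,1],
  ],
)

```text
time: 7.9
tool_pos: [0.6038, -0.2001, 0.0526]
tool_rot: [-1.571, -0.0, 0.113]
contact_force: [0.4, -1.2, -0.4]
opening: 0.0004
```

>>> apply_moves(
  plan=[
    [0,-0.006,0.0035,0,0,0,1],
    [0,-0.0115,0.008,0,0,0,1],
    [0,-0.0165,0.013,0,0,0,1],
    [0,-0.021,0.0185,0,0,0,1],
    [0,-0.025,0.024,0,0,0,1],
  ],
)

```text
time: 8.52
tool_pos: [0.6011, -0.1759, 0.0775]
tool_rot: [-1.571, -0.0, 0.113]
contact_force: [0.2, -1.4, 1.1]
opening: 0.0006
```

```bash
python3 -c "
from h import *
snap('c4',(150,310,190,430));go((.605,-.22,.046),.116)"
```

```text
shift [-0.0012  0.0316 -0.0447] turn [-0.01 -0.13  0.03] t 8.62 F [1.03 0.07 0.93] pos [ 0.6011 -0.1754  0.0776] op 0.0004
```

View pics/c4.png

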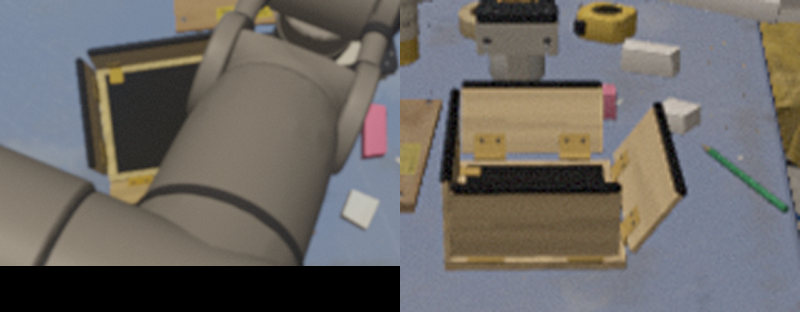

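The right rim is rising and the tray is still. I'll continue the arc to upright.

>>> apply_moves(
  plan=[
    [0,-0.002,0.006,0,0,0,1],
    [0,-0.003,0.012,0,0,0,1],
    [0,-0.004,0.018,0,0,0,1],
    [0,-0.004,0.024,0,0,0,1],
    [0,-0.004,0.029,0,0,0,1],
  ],
)

```text
time: 9.25
tool_pos: [0.5978, -0.1472, 0.0815]
tool_rot: [-1.571, -0.001, 0.113]
contact_force: [0.2, -1.5, 0.3]
opening: 0.0007
```

>>> apply_moves(
  plan=[
    [0,0,0.001,0,0,0,1],
    [0,0,0.001,0,0,0,1],
    [0,0,-0.02,0,0,0,1],
    [0,0,-0.05,0,0,0,1],
    [0,-0.05,-0.06,0,0,0,1],
  ],
)

```text
time: 9.88
tool_pos: [0.6022, -0.2091, 0.1271]
tool_rot: [-1.566, 0.008, 0.111]
contact_force: [1.0, 0.4, -0.5]
opening: 0.0003
```

```bash
python3 -c "
from h import *
go((.39,-.048,.20),.116)"
```

```text
shift [-0.1936 -0.0706  0.1839] turn [-0.25 -0.29 -0.44] t 9.88 F [ 1.    0.37 -0.51] pos [ 0.6022 -0.2091  0.1271] op 0.0003
```

>>> apply_moves(
  plan=[
    [-0.03,-0.05,0.03,0,0,0,1],
    [-0.07,-0.07,0.07,0,0,0,1],
    [-0.11,-0.07,0.11,0,0,0,1],
    [-0.155,-0.07,0.15,0,0,0,1],
    [-0.198,-0.07,0.184,0,0,0,1],
  ],
)

```text
time: 10.5
tool_pos: [0.3856, -0.0465, 0.2011]
tool_rot: [-1.571, -0.0, 0.112]
contact_force: [0.8, 0.7, 0.0]
opening: 0.0007
```

```bash
python3 -c "
from h import *
snap('c5',(150,310,190,430));go((.39,-.048,.048),.116)"
```

```text
shift [ 0.0076  0.1526 -0.0043] turn [-0.11 -0.11 -0.21] t 10.6 F [ 1.17 -0.86  0.36] pos [ 0.3826 -0.0449  0.2007] op 0.0005
```

View pics/c5.png

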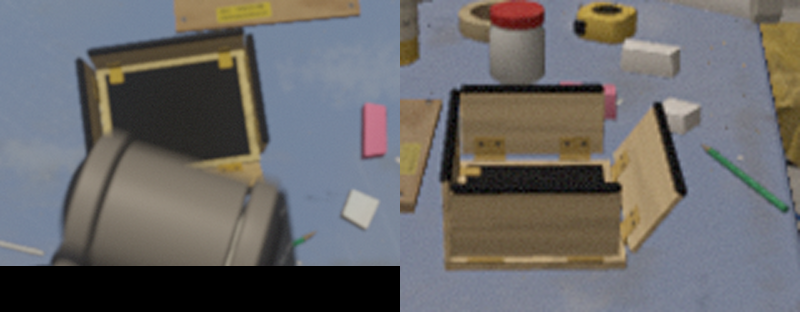

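```bash
python3 - <<'E'
from h import *
np.set_printoptions(precision=4,suppress=True)
p0=np.load("tray.npy")
T5=lambda a:np.array([190,150])+(np.array(a)+.5)/(400/240)-.5
S5=lambda a:np.array([255,180])+(np.array(a)-[400,0]+.5)/2.5-.5
tb=T5([[97,70],[243,53],[257,155]]);tr=T5([[81,63],[247,37],[266,140]])
sr=S5([[457,186],[617,186],[460,90],[613,89],[683,190],[659,107]])
def f(q):
    p=np.r_[q,p0[6]];B=tray2w(p,base);R=rims(p)
    return np.r_[proj("top",B[:3])-tb,proj("top",R[[0,2,3]])-tr,proj("side",R)-sr].ravel()
r=least_squares(f,[.571,-.027,.115,1.5,1.5,.98],loss="soft_l1")
print(r.x);print(f(r.x).reshape(-1,2).round(1))
np.save("tray2.npy",np.r_[r.x,p0[6]]);print(rims(np.r_[r.x,p0[6]])[4:].mean(0))
E
```

```text
[ 0.5646 -0.0261  0.1225  1.4971  1.55    1.0104]
[[-1.   0.2]
 [-0.2 -2.4]
 [ 2.3  5.4]
 [-0.1 -1.9]
 [ 0.3 -0.8]
 [-0.5  4.1]
 [-1.4  0.1]
 [ 3.6 -0.3]
 [ 1.1 -0.4]
 [-2.1 -0.1]
 [ 0.4  0.6]
 [-0.2 -2.3]]
[ 0.4513 -0.04    0.0753]
```

>>> apply_moves(
  plan=[
    [0.01,0.04,0,0,0,0,1],
    [0.012,0.09,0,0,0,0,1],
    [0.012,0.13,0,0,0,0,1],
    [0.014,0.15,0,0,0,0,1],
    [0.018,0.15,0,0,0,0,1],
  ],
)

```text
time: 11.22
tool_pos: [0.4048, -0.0453, 0.0498]
tool_rot: [-1.57, 0.003, 0.112]
contact_force: [0.4, 0.5, 0.4]
opening: 0.0002
```

>>> apply_moves(
  plan=[
    [0.008,0,0,0,0,0,1],
    [0.016,0,0,0,0,0,1],
    [0.023,-0.002,0,0,0,0,1],
    [0.029,-0.005,0,0,0,0,1],
    [0.035,-0.008,0,0,0,0,1],
  ],
)

```text
time: 11.85
tool_pos: [0.4396, -0.0404, 0.0594]
tool_rot: [-1.571, 0.001, 0.114]
contact_force: [-2.7, 0.6, 1.2]
opening: 0.0001
```

>>> apply_moves(
  plan=[
    [0.005,-0.003,0,0,0,0,1],
    [0.01,-0.006,0,0,0,0,1],
    [0.014,-0.008,0,0,0,0,1],
    [0.018,-0.01,0,0,0,0,1],
    [0.022,-0.01,0,0,0,0,1],
  ],
)

```text
time: 12.48
tool_pos: [0.4619, -0.0381, 0.0691]
tool_rot: [-1.571, -0.0, 0.113]
contact_force: [-1.3, -0.4, 0.8]
opening: 0.0002
```

```bash
python3 -c "
from h import *
snap('c6',(150,310,190,430));go((.47,-.037,.065),.116)"
```

```text
shift [0.0079 0.0041 0.0002] turn [ 0.01 -0.16  0.05] t 12.57 F [-0.01  0.91  0.51] pos [ 0.4621 -0.0381  0.0691] op 0.0006
```

View pics/c6.png

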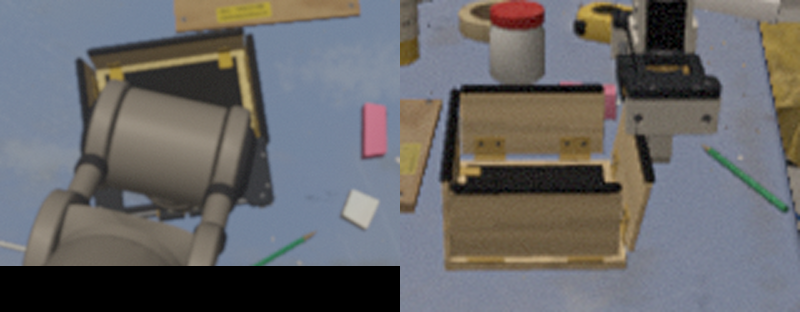

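```bash
python3 -c "
from h import *
p=np.load('tray2.npy')
for th in(1.2,1.3,1.42,1.5,1.57,1.6):
    p[5]=th; print(th,proj('side',rims(p)[4:5])*1, rims(p)[4:].mean(0))
p[5]=1.0104;print(proj('side',rims(p)[4:5]))
print((np.array([649,180])-[400,0]+.5)/2.5-.5+[255,180])"
```

```text
1.2 [[362.55692645 253.68714213]] [ 0.46300338 -0.03856448  0.08124274]
1.3 [[359.31210029 252.72204033]] [ 0.46959373 -0.03775297  0.08344907]
1.42 [[355.26707334 251.95982144]] [ 0.47774132 -0.03674971  0.08520562]
1.5 [[352.50779945 251.69799027]] [ 0.48326379 -0.0360697   0.08582465]
1.57 [[350.07002879 251.63272601]] [ 0.48812296 -0.03547136  0.08599998]
1.6 [[349.0219981  251.65173644]] [ 0.49020693 -0.03521475  0.08597015]
[[368.2660215  256.29485402]]
[354.3 251.7]
```

>>> apply_moves(
  plan=[
    [0.003,0,0,0,0,0,1],
    [0.006,0,0,0,0,0,1],
    [0.008,0,0,0,0,0,1],
    [0.0085,0,0,0,0,0,1],
    [0.0085,0,0,0,0,0,1],
  ],
)

```text
time: 13.2
tool_pos: [0.47, -0.0371, 0.069]
tool_rot: [-1.571, -0.0, 0.113]
contact_force: [-0.8, 0.0, -0.6]
opening: 0.0006
```

>>> apply_moves(
  plan=[
    [-0.02,0,0,0,0,0,1],
    [-0.05,0,0,0,0,0,1],
    [-0.05,-0.04,0.0,0,0,0,1],
    [-0.05,-0.09,0.04,0,0,0,1],
    [-0.03,-0.1,0.1,0,0,0,1],
  ],
)

```text
time: 13.82
tool_pos: [0.4298, 0.0563, 0.1717]
tool_rot: [-1.572, -0.006, 0.109]
contact_force: [1.2, 0.0, -0.1]
opening: 0.0004
```

```bash
python3 -c "
from h import *
go((.55,.15,.13),.116)"
```

```text
shift [0.1295 0.0424 0.08  ] turn [ 0.07 -0.38  0.36] t 13.82 F [ 1.16  0.02 -0.14] pos [0.4298 0.0563 0.1717] op 0.0004
```

>>> apply_moves(
  plan=[
    [0.04,0,0.04,0,-0.3,0,1],
    [0.08,0,0.08,0,-0.3,0,1],
    [0.129,0.02,0.08,0,-0.3,0,1],
    [0.129,0.06,0.08,0,-0.3,0,1],
    [0.129,0.1,0.08,0,-0.3,0,1],
  ],
)

```text
time: 14.45
tool_pos: [0.5479, 0.1507, 0.0672]
tool_rot: [-1.571, -0.001, 0.119]
contact_force: [-0.4, 0.1, -0.1]
opening: 0.0003
```

```bash
python3 -c "
from h import *
go((.554,.096,.072),.116)"
```

```text
shift [-0.0004 -0.0048 -0.055 ] turn [-0.01  0.15  0.04] t 14.45 F [-0.39  0.11 -0.14] pos [0.5479 0.1507 0.0672] op 0.0003
```

>>> apply_moves(
  plan=[
    [0,-0.003,-0.025,0,0,0,1],
    [0,-0.004,-0.042,0,0,0,1],
    [0,-0.004,-0.05,0,0,0,1],
    [0,-0.004,-0.054,0,0,0,1],
    [0,-0.004,-0.0555,0,0,0,1],
  ],
)

```text
time: 15.08
tool_pos: [0.5543, 0.0954, 0.073]
tool_rot: [-1.571, -0.001, 0.118]
contact_force: [1.0, 1.7, 1.1]
opening: 0.0002
```

>>> apply_moves(
  plan=[
    [0,0,0,0,0,0,1],
    [0,0,0.02,0,0,0,1],
    [0,0,0.06,0,0,0,1],
    [0,-0.05,0.06,0,0,0,1],
    [0,-0.11,0.04,0,0,0,1],
  ],
)

```text
time: 15.7
tool_pos: [0.5478, 0.138, 0.1819]
tool_rot: [-1.57, 0.003, 0.122]
contact_force: [1.2, 1.1, 0.7]
opening: 0.0006
```

```bash
python3 -c "
from h import *
go((.474,-.407,.13),-.24)"
```

```text
shift [-0.1396  0.052  -0.532 ] turn [-0.   20.76 -0.2 ] t 15.7 F [1.15 1.06 0.74] pos [0.5478 0.138  0.1819] op 0.0006
```

>>> apply_moves(
  plan=[
    [-0.02,0,-0.06,0,4,0,1],
    [-0.04,0,-0.12,0,8,0,1],
    [-0.06,0,-0.18,0,12,0,1],
    [-0.08,0,-0.24,0,16,0,1],
    [-0.09,0,-0.3,0,20,0,0.3],
  ],
)

```text
time: 16.32
tool_pos: [0.495, -0.1723, 0.1821]
tool_rot: [-1.57, -0.0, -0.232]
contact_force: [1.6, -0.8, 0.5]
opening: 0.0064
```

```bash
python3 - <<'E'
from h import *
def at(px,z):
    return least_squares(lambda P:proj("top",[P[0],P[1],z])[0]-px,[.5,-.3]).x
for box in([(479.7,240.7),(473.6,270.9)],[(480,242),(474.25,270)],[(493,243),(486.25,274.8)]):
    a,b=[at(q,.03) for q in box];d=a-b;print(a,b,np.arctan2(d[1],d[0]),np.hypot(*d))
print(at((483.4,257.7),.03))
go((.474,-.407,.13),-.24)
E
```

```text
[ 0.50811954 -0.4017934 ] [ 0.44652772 -0.38484535] -0.2685217260283932 0.06388104981224177
[ 0.50541531 -0.40220103] [ 0.44832357 -0.38628944] -0.2718048055421178 0.05926757820548973
[ 0.50270001 -0.42846154] [ 0.43802261 -0.40971602] -0.28210146897679966 0.06733915154495494
[ 0.47295329 -0.4066447 ]
shift [ 0.0335  0.0519 -0.2333] turn [-0.03  0.46  0.01] t 16.32 F [ 1.65 -0.78  0.53] pos [ 0.495  -0.1723  0.1821] op 0.0064
```

>>> apply_moves(
  plan=[
    [0.008,0,-0.06,0,1,0,-0.5],
    [0.016,0,-0.12,0,2.5,0,-0.5],
    [0.025,0,-0.18,0,2.5,0,-0.5],
    [0.033,0.04,-0.232,0,2.5,0,-0.5],
    [0.033,0.05,-0.232,0,2.5,0,-0.5],
  ],
)

```text
time: 16.95
tool_pos: [0.4736, -0.4065, 0.1288]
tool_rot: [-1.569, 0.003, -0.277]
contact_force: [0.6, -0.1, -0.2]
opening: 0.0559
```

```bash
python3 - <<'E'
from h import *
go((.4735,-.4067,.016),-.275)
E
```

```text
shift [ 0.0004  0.1128 -0.0004] turn [-0.11 -0.13 -0.18] t 16.95 F [ 0.65 -0.08 -0.22] pos [ 0.4736 -0.4065  0.1288] op 0.0559
```

>>> apply_moves(
  plan=[
    [0,0.02,0,0,0,0,-0.5],
    [0,0.06,0,0,0,0,-0.5],
    [0,0.095,0,0,0,0,-0.5],
    [0,0.112,0,0,0,0,-0.5],
    [0,0.112,0,0,0,0,-0.5],
  ],
)

```text
time: 17.58
tool_pos: [0.4748, -0.404, 0.0192]
tool_rot: [-1.569, 0.002, -0.273]
contact_force: [-0.4, -0.4, 0.1]
opening: 0.0689
```

>>> apply_moves(
  plan=[
    [0,0,0,0,0,0,0.6],
    [0,0,0,0,0,0,1],
    [0,0,0,0,0,0,1],
    [0,0,0,0,0,0,1],
    [0,0,0,0,0,0,1],
  ],
  squeeze=8,
)

```text
time: 18.2
tool_pos: [0.4745, -0.4055, 0.02]
tool_rot: [-1.571, -0.0, -0.274]
contact_force: [-1.1, -0.6, 0.8]
opening: 0.0274
```

>>> apply_moves(
  plan=[
    [0,0,0,0,0,0,1],
    [0,-0.03,0,0,0,0,1],
    [0,-0.07,0,0,0,0,1],
    [0,-0.12,0,0,0,0,1],
    [0,-0.17,0,0,0,0,1],
  ],
)

```text
time: 18.82
tool_pos: [0.4742, -0.4052, 0.1911]
tool_rot: [-1.57, 0.001, -0.274]
contact_force: [0.2, -0.7, -0.1]
opening: 0.0267
```

```bash
python3 - <<'E'
from h import *
go((.565,-.026,.18),.12)
E
```

```text
shift [-0.0154  0.0112  0.3896] turn [ -0.03 -22.59  -0.03] t 18.82 F [ 0.16 -0.68 -0.06] pos [ 0.4742 -0.4052  0.1911] op 0.0267
```

>>> apply_moves(
  plan=[
    [-0.002,0,0.06,0,-4,0,1],
    [-0.005,0,0.12,0,-9,0,1],
    [-0.008,0,0.18,0,-14,0,1],
    [-0.01,0,0.24,0,-19,0,1],
    [-0.012,0,0.3,0,-22.6,0,1],
  ],
)

```text
time: 19.45
tool_pos: [0.5443, -0.1115, 0.1899]
tool_rot: [-1.571, -0.0, 0.122]
contact_force: [1.4, -0.1, 0.3]
opening: 0.0273
```

```bash
python3 - <<'E'
from h import *
go((.565,-.026,.18),.12)
E
```

```text
shift [0.031  0.0099 0.0824] turn [-0.    0.13  0.01] t 19.45 F [ 1.4  -0.08  0.29] pos [ 0.5443 -0.1115  0.1899] op 0.0273
```

>>> apply_moves(
  plan=[
    [0.02,0,0.05,0,0,0,1],
    [0.031,0,0.082,0,0,0,1],
    [0.031,0.02,0.082,0,0,0,1],
    [0.031,0.06,0.082,0,0,0,1],
    [0.031,0.09,0.082,0,0,0,1],
  ],
)

```text
time: 20.08
tool_pos: [0.5646, -0.0279, 0.0984]
tool_rot: [-1.57, 0.001, 0.121]
contact_force: [0.0, 0.4, -0.0]
opening: 0.027
```

>>> apply_moves(
  plan=[
    [0,0.02,0,0,0,0,1],
    [0,0.04,0,0,0,0,1],
    [0,0.053,0,0,0,0,1],
    [0,0.053,0,0,0,0,1],
    [0,0.053,0,0,0,0,1],
  ],
)

```text
time: 20.7
tool_pos: [0.5656, -0.0284, 0.0475]
tool_rot: [-1.571, -0.001, 0.12]
contact_force: [-0.7, -0.4, -0.2]
opening: 0.0271
```

```bash
python3 - <<'E'
from h import *
go((.565,-.026,.045),.12);snap('c7')
E
```

```text
shift [-0.0003  0.0025  0.0024] turn [0.02 0.01 0.07] t 20.7 F [-0.74 -0.42 -0.17] pos [ 0.5656 -0.0284  0.0475] op 0.0271
```

View pics/c7.png

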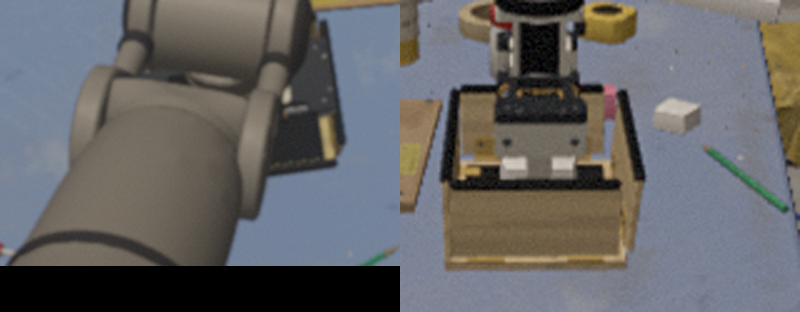

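The foam hangs between the jaws inside the tray and all the walls are up. I'll release it.

>>> apply_moves(
  plan=[
    [0,0.003,0,0,0,0,1],
    [0,0.005,0,0,0,0,1],
    [0,0.005,0,0,0,0,0.0],
    [0,0.005,0,0,0,0,-0.4],
    [0,0.005,0,0,0,0,-0.4],
  ],
)

```text
time: 21.42
tool_pos: [0.5652, -0.0283, 0.0419]
tool_rot: [-1.571, -0.0, 0.12]
contact_force: [0.3, -0.4, 0.8]
opening: 0.0524
```

>>> apply_moves(
  plan=[
    [0,0.0,0,0,0,0,-0.4],
    [0,0,0,0,0,0,-0.4],
    [0,-0.03,0,0,0,0,-0.4],
    [0,-0.08,0,0,0,0,-0.4],
    [0,-0.14,0,0,0,0,-0.4],
  ],
)

```text
time: 22.05
tool_pos: [0.5644, -0.0282, 0.1825]
tool_rot: [-1.57, 0.002, 0.12]
contact_force: [1.5, -0.2, 1.1]
opening: 0.0646
```

>>> apply_moves(
  plan=[
    [0,-0.01,0.06,0,0,0,-0.4],
    [-0.02,-0.01,0.12,0,0,0,-0.4],
    [-0.04,-0.01,0.18,0,0,0,-0.4],
    [-0.08,-0.01,0.24,0,0,0,-0.4],
    [-0.12,-0.01,0.3,0,0,0,-0.4],
  ],
)

```text
time: 22.68
tool_pos: [0.4221, 0.2409, 0.1919]
tool_rot: [-1.57, -0.0, 0.12]
contact_force: [1.2, 1.0, 0.2]
opening: 0.0642
```

>>> apply_moves(
  plan=[
    [-0.04,0,0.05,0,0,0,-0.4],
    [-0.08,0,0.08,0,0,0,-0.4],
    [-0.1,0,0.1,0,0,0,-0.4],
    [-0.1,0,0.12,0,0,0,-0.4],
    [-0.1,0,0.12,0,0,0,-0.4],
  ],
)

```text
time: 23.3
tool_pos: [0.3094, 0.3475, 0.192]
tool_rot: [-1.57, -0.001, 0.122]
contact_force: [0.5, -1.1, 0.0]
opening: 0.0644
```

```bash
python3 - <<'E'
from h import *
np.set_printoptions(precision=4,suppress=True)
t=cams.read_camera("top");s=cams.read_camera("side");cv2.imwrite("pics/topE.png",t);cv2.imwrite("pics/sideE.png",s)
go((.5,0,.2),.1)
def blobs(im,m,x0,y0,amin):
    n,l,st,c=cv2.connectedComponentsWithStats(m.astype(np.uint8))
    for i in range(1,n):
        if st[i,4]>amin:
            r=cv2.minAreaRect((np.argwhere(l==i)[:,::-1]+[x0,y0]).astype(np.float32));print(st[i,4],(c[i]+[x0,y0]).round(1),np.round(r[1],1),cv2.boxPoints(r).round(1).tolist())
g=t[150:300,200:420].astype(int)
print("top white");blobs(t,(g.min(2)>140),200,150,40)
print("top dark");blobs(t,(g.max(2)<62),200,150,60)
g=s[180:310,255:420].astype(int)
print("side white");blobs(s,(g.min(2)>140),255,180,20)
print("side dark");blobs(s,(g.max(2)<50),255,180,40)
p=np.load("tray2.npy");p[5]=1.55;p[3]=1.55
print("pred top rims",proj("top",rims(p)).round(1).tolist());print("pred side rims",proj("side",rims(p)).round(1).tolist())
print("pred foam top/side",proj("top",[.565,-.027,.044]),proj("side",[.565,-.027,.044]))
E
```

```text
shift [ 0.1472 -0.0081 -0.3666] turn [ 0.02  1.17 -0.01] t 23.4 F [-0.3  -0.18  0.14] pos [0.3098 0.3462 0.1918] op 0.0643
top white
368 [296.1 216.5] [30.5 12.5] [[288.0, 202.0], [300.3999938964844, 200.60000610351562], [303.79998779296875, 230.89999389648438], [291.3999938964844, 232.3000030517578]]
318 [406.2 274.6] [18.4 18.5] [[393.5, 279.6000061035156], [401.0, 262.70001220703125], [417.79998779296875, 270.1000061035156], [410.29998779296875, 287.0]]
top dark
351 [290.9 175.1] [ 4.8 92.1] [[243.39999389648438, 178.89999389648438], [334.6000061035156, 165.89999389648438], [335.20001220703125, 170.6999969482422], [244.10000610351562, 183.6999969482422]]
231 [343.8 204. ] [63.9  3.8] [[336.79998779296875, 172.1999969482422], [340.6000061035156, 171.60000610351562], [350.3999938964844, 234.8000030517578], [346.70001220703125, 235.39999389648438]]
254 [244.3 218.1] [64.7  4.3] [[238.3000030517578, 186.10000610351562], [242.60000610351562, 185.60000610351562], [250.60000610351562, 249.8000030517578], [246.3000030517578, 250.3000030517578]]
4297 [296.3 223.1] [63.8 92.2] [[245.1000061
[... 765 characters left out ...]
.0], [324.0, 251.0], [296.0, 251.0]]
76 [325.6 305. ] [16. 10.] [[317.0, 309.0], [317.0, 299.0], [333.0, 299.0], [333.0, 309.0]]
side dark
624 [301.7 239.5] [41. 70.] [[272.0, 214.0], [342.0, 214.0], [342.0, 255.0], [272.0, 255.0]]
121 [347.1 234.1] [35.9  3.5] [[341.3999938964844, 216.60000610351562], [344.79998779296875, 215.8000030517578], [352.3999938964844, 250.89999389648438], [349.0, 251.60000610351562]]
pred top rims [[240.1, 185.4], [248.5, 252.6], [338.3, 171.2], [348.9, 237.9], [252.0, 258.4], [347.1, 244.5]]
pred side rims [[276.2, 253.3], [344.9, 252.9], [279.8, 215.3], [337.8, 215.2], [350.8, 251.6], [343.1, 216.0]]
pred foam top/side [[295.7236 216.5815]] [[310.2497 249.7468]]
```

```bash
python3 -c "
from cell import robot
print(robot.hand_in())"
```

```text
the job is handed in; nothing more can be done
None
```

The three walls are folded up, the long white foam offcut lies on the tray's floor, and the job is handed in at about 23.4 s of the 64 s allowed.

**What went wrong:** my first straight push on the left wall jammed against the finger. It slid the tray about 4 cm sideways, and the wall hardly turned. Following each rim's arc upwards fixed this, and I could see no further slide in the pictures. I gave the left wall a second push because my estimate put it at about 1.50 rad, too close to the 1.42 limit.

**Last checks, from both cameras after the arm had pulled clear:**
- **Walls:** the rims are within about 1 pixel of where they would be at 1.55 rad. One pixel is roughly 0.03 rad, so all three are above 1.42. In the top view the front rim merged with the tray's dark floor, so its angle rests mainly on the side view.
- **Foam:** the long offcut is within about 1 pixel of its predicted place in the middle of the tray floor.
- **Bystanders:** the square offcut hasn't moved. The jar was standing and clear in the pictures, but I didn't measure it again at the end.
- **Disagreement:** earlier fits of the tray's position were off by up to 5 pixels at one corner, but the final positions agreed. I measured no tray tilt, and the forces I read after that first push stayed small.

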